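Load a stick of tissue cassettes into the printer magazine

TASK

Load the yellow stick of tissue cassettes into the open magazine: push it back against the orange spring follower, lower it flat into the channel behind the front stop, and ease it forward until it rests on the stop before letting go, so that the follower never snaps forward. Then swing the hinged rail down over it and press the blue thumb pad until the catch clicks. Be gentle with the brittle cassettes and the magazine, and leave everything else where it is.

Things in the scene. Friction and masses are not known exactly. Their poses are not given: they have to be found in the camera images.
- yellow_stick_centre (a point): Centre of the yellow stick: twelve yellow plastic cassettes joined face to face into one rigid block 72 mm long (x), 28.5 wide (y), 41 high (z up), about 70 g; the point is 20.5 mm above its underside. It stands in a low grey tray (floor 4 mm, rim 12) with a green and a blue one, 70 mm or more between centres, in any order. Either end may go first.
- magazine: Cassette-printer magazine bolted to the bench; origin on the bench, x along the channel to its rear (hinge) end, z up. In mm: channel floor z 22; walls 32 apart inside, tops z 34, flared lips to z 39, y +-20; follower's front face at x -35 at rest, z 24 to 60; catch at x -94 to -104, below z 32. Nothing else is over the channel in front of the follower while the rail is open.
- channel_nose (a point): Channel floor, mid-width, at magazine x -78: nominal rear face of the front stop (axes as the magazine). The stop, a steel plate 30 mm wide, 6 thick, only 12 high above the floor, is clamped anywhere within 7.5 mm before or behind this point; not measured: find it by feel. The stick's front end rests on its rear face; the cassettes stand 20 N there at most, spring included.
- follower (a joint): Travel of the orange spring follower, m: 0 at rest, grows as it is pushed to the rear (magazine +x), 0.046 at its end stop. The spring pushes it forward with about 4 N at 0 plus 0.12 N per mm; with the stick on the stop it reads 0.021 to 0.037. Let go with the stick off the stop, it snaps forward. The stick drags on it (3 to 6 N) as it is lowered and can hang up above the floor.
- rail (a joint): Angle of the hinged rail, rad: 0 closed, 1.57 upright, 1.95 fully open; a stiff hinge keeps it where it is left (1 to 2 N at the pad moves it). Closed it points to the nose (magazine -x): a bar 24 mm wide, 7 thick, with a tongue turned 52 mm down at its tip. The tongue meets the sprung catch at about 0.055, takes about 7 N on the pad to click past it and is then held below 0.02.
- rail_hinge (a point): Rail hinge axis (along magazine y), mid-width: 110 mm behind the magazine's origin, z 68.
- rail_pad (a point): Middle of the rail's blue ribbed thumb pad (34 mm wide, 44 long), on its upper face, 3.5 mm above the rail's mid-plane, 197.5 mm from the hinge axis; turns with the rail. z axis: out of the pad (up when closed, to the magazine's rear when the rail stands up).
- green_stick_centre (a point): Centre of the green stick, same size, in the same tray; stays there.
- blue_stick_centre (a point): Centre of the blue stick, same size, in the same tray; stays there.
- dropper_bottle: Amber bottle with a rubber dropper, 42 mm across, 118 high, beyond the magazine; origin under it.
- specimen_jar: Small jar with a red cap, 48 mm across, 62 high, beyond the magazine; origin under it.
- loose_cassette: Single orange cassette lying flat, 41 x 28.5 x 6 mm; origin under it.
- marker: White marker with a black cap, lying, 115 x 12 mm; origin under it.
- slide_box: Blue slide box, 85 x 100 x 36 mm; origin under it.
Not all that is in view belongs to the job. Of the things like the part that bears yellow_stick_centre, leave any that is pink; of the rest the smaller one is meant.

How it is judged (in metres and radians):
On the way, in this order (a step that is already met when the one before it is completed fails the run):
1. the yellow stick, down in the channel and still held in the fingers, bears on the front stop (over 1 N) (x of yellow_stick_centre in the frame of magazine between -0.052 and -0.032 m and y of yellow_stick_centre in the frame of magazine between -0.003 and 0.003 m and z of yellow_stick_centre in the frame of magazine between 0.04 and 0.045 m and angle between the x axis of yellow_stick_centre and the x axis of magazine, either way round below 0.06 rad and angle between yellow_stick_centre's own z axis and vertical below 0.06 rad and value of joint follower between 0.019 and 0.039 m and contact force between yellow_stick and front_stop above 1 N and contact force between yellow_stick and the fingers above 5 N and value of joint rail above 0.5 rad), for 0.05 s.
2. the yellow stick is let go and lies flat in the channel between the spring follower and the front stop, the rail still open (x of yellow_stick_centre in the frame of magazine between -0.052 and -0.032 m and y of yellow_stick_centre in the frame of magazine between -0.003 and 0.003 m and z of yellow_stick_centre in the frame of magazine between 0.04 and 0.045 m and angle between the x axis of yellow_stick_centre and the x axis of magazine, either way round below 0.06 rad and angle between yellow_stick_centre's own z axis and vertical below 0.06 rad and value of joint follower between 0.019 and 0.039 m and contact force between yellow_stick and the fingers below 0.1 N and value of joint rail above 0.5 rad), for 0.2 s.
3. the rail is down and held by the catch (value of joint rail below 0.02 rad), for 0.2 s.
At the end, for the whole second after the job is handed in: The yellow stick lies at rest flat on the channel floor (within 2.5 mm and 0.06 rad), against the front stop with the follower pressed 19 to 39 mm back by it, and the rail is closed and latched (below 0.02 rad) (x of yellow_stick_centre in the frame of magazine between -0.052 and -0.032 m and y of yellow_stick_centre in the frame of magazine between -0.003 and 0.003 m and z of yellow_stick_centre in the frame of magazine between 0.04 and 0.045 m and angle between the x axis of yellow_stick_centre and the x axis of magazine, either way round below 0.06 rad and angle between yellow_stick_centre's own z axis and vertical below 0.06 rad and value of joint follower between 0.019 and 0.039 m and value of joint rail below 0.02 rad and linear speed of yellow_stick below 0.02 m/s); the robot touches nothing.
It fails at once if the follower snaps forward (over 0.3 m/s) (velocity of joint follower below -0.3 m/s).
It fails at once if the stick is forced: over 20 N on the front stop or over 40 N on the whole magazine (contact force between yellow_stick and front_stop above 20 N or contact force between yellow_stick and magazine above 40 N).
It fails at once if the robot presses the magazine or its rail with over 30 N (contact force between the arm and magazine above 30 N).
It fails at once if another stick is shifted by over 15 mm (distance of any of green_stick_centre, blue_stick_centre from where it was at the start of the episode above 0.015 m).
It fails at once if something else on the bench is shifted by over 20 mm (distance of any of dropper_bottle, specimen_jar, loose_cassette, marker, slide_box from where it was at the start of the episode above 0.02 m).
It also fails if it takes over 66 s, if anything falls off the work surface, if the arm or the gripper's body presses on something with over 40 N, if the wrist force passes 120 N, or if a joint passes its speed limit or range.

ROBOT

A 6-joint arm with a two-finger parallel gripper is mounted at the origin on the work surface. World frame = base frame: x ahead of the robot, y to its left, z up, the work surface at z = 0. Lengths are in m, angles in degrees, forces in N, time in s.
With the tool pointing down it reaches from about 0.275 to 0.875 m from the base axis. Payload 12.5 kg.
Tool frame: the origin (TCP) lies at the very end of the fingers, on their centre line; the grasp point (between the pads) lies behind it (manip.hold_point_z is the x of the grasp point in the tool frame, in m); x points along the fingers, z is the direction in which the jaws open and shut, and the axes are right-handed (so a half turn about x gives the same grasp; the last joint's range is limited). The gripper opens to 85 mm and grips with 20 to 120 N. Pads are 22 mm wide; open, the fingers measure 114 mm over their backs; the gripper's body (76 mm by 85 mm) begins 54 mm behind the grasp point. The pads swing forward as they close: fully open they stand 13 mm farther back than shut.
Start: joints at [-74.175, 20.094, 94.641, -0, 65.266, -4.847], TCP at [0.194, -0.515, 0.231] pointing down, gripper open.
Joint ranges: [-157.81, 157.81], [-45, 120.19], [0.68, 151.7], [-89.99, 269.99], [4.06, 180], [-164.3, 164.3]. Speed limits (degrees/s): [127.2, 127.2, 159.86, 180, 180, 180].

INTERFACE

Orientations are given as a 3x3 rotation matrix whose columns are the frame's x, y, z axes.
In Python, from workcell import manip gives the robot as it stands. The module is installed in compiled form; this text tells all that it offers.
- The arm moves only by the tool carry_out, never from a script. Its argument "increments" is a list of rows, each a list of 4 numbers: the shift along the tool's x, y, z in m, then the turn about the tool's x in degrees. In form: [[x, y, z, twist], ...]. A call has 1 to 8 rows; each row shifts and turns the commanded pose from where the row before left it, along the tool's axes as they then stand; what a row does not reach is not made up. A row lasts 1/12 s, in which the tool goes at most 41.7 mm and 7.16 degrees, less where a joint would pass 70% of its speed; a pose out of reach is approached as far as the arm can. A call with a gripper value outside its range is refused whole. "hand" is the closure in counts, from 0 (fully open) to 255 (shut), set as the call begins (left out, the last holds). The fingers move at their own pace and stop on an object; "squeeze" is the grip in N (left out, the last holds). Time passes only in rows, so rows that do not move let the fingers close. It gives the time, the measured TCP pose, the force and the opening at its end, in the units of the state.
- manip.sense(): the state, without advancing time (a new reading comes with each control period).
- manip.get_image(name): name is "side" or "top"; returns a dict with "img" (480x640x3 uint8, blue, green, red), "fx", "fy", "cx", "cy" (pixels), "D" ([k1, k2, p1, p2, k3] as OpenCV has them; the pictures are not rectified), "extrinsics" (4x4, takes a point from camera to world coordinates). Camera axes: x right, y down, z forward; pixel columns grow to the right and rows downward; lengths in m; the calibration is good to about 2 mm. A picture is of the moment at which its call begins. There is no depth.
- manip.finish_job(): hands the job in, once; it reports no verdict.
Trained networks look in the newest picture that a camera, given by its name, has taken for a name from the list of things; names that differ only in an ending like _2 or _b are one class to them, and where a whole thing is asked for, a point or a joint stands for the part that bears it (a point fixed in the world has none). Each returns a list of dicts, best first, with "p" (0 to 1); they miss things now and then, are a little off and sometimes report something else, mostly with a low value. They report only what shows in the picture. A call takes as long as a camera call. They do not tell look-alikes from the thing itself.
- manip.trace(camera, target): "pixels" (480x640 bool, what is visible of it).
- manip.place_of(camera, target): "xyz" ([x, y, z] in m, in world coordinates, good to about 4 mm: a listed point, or the origin of a listed thing).
The state is a dict: "time": time; "q": joint angles; "qd": joint speeds; "tau": joint torques, N m; "ee_pos": TCP position; "orientation": TCP orientation; "force": force on the tool from outside, world axes, zero at the start; "torque": the same for the moment, N m; "grip_width": opening from 0.0 (shut) to 1.0 (fully open).
Only numpy, scipy, OpenCV 4.12 (cv2) and the standard library are available. Lean on these libraries where they do the work, as an engineer would, in place of code of your own. Each camera call takes 0.05 s, during which the arm holds its last target. There are 200 camera calls.

## Working session

There is one attempt and no reset: what is moved stays moved. The work goes in short steps, Python scripts to look and compute and a tool call to move; the robot and the scene stay as the last step left them, time stands still between calls to the robot, and variables do not carry over. Pictures are saved under pics/ and viewed, about 8 in all and at most 12, crops included, and the job is handed in when it is done.

Besides the shell and the picture viewer there is one more tool, called after ">>>" by a JSON object that holds its "op" and its "data". carry_out: Moves the arm, as the interface text tells. Its arguments: {"type":"object","properties":{"increments":{"type":"array","items":{"type":"array","items":{"type":"number"}}},"hand":{"type":"number"},"squeeze":{"type":"number"}},"required":["increments"]}

```bash
mkdir -p pics; python3 - <<'E'
from workcell import manip
import cv2
s=manip.sense();print(s['time'],s['ee_pos'],s['orientation'],s['force'],s['grip_width'],manip.hold_point_z)
for c in ['side','top']:
    r=manip.get_image(c);cv2.imwrite(f'pics/{c}1.png',r['img']);print(c,r['fx'],r['extrinsics'])
    for t in ['yellow_stick_centre','magazine','channel_nose','rail_hinge','rail_pad','green_stick_centre','blue_stick_centre','dropper_bottle','specimen_jar','slide_box']:
        print(c,t,[(round(d['p'],2),[round(float(x),4) for x in d['xyz']]) for d in manip.place_of(c,t)])
print(manip.sense()['time'])
E
```

```text
0.0 [ 0.1940908  -0.51424866  0.23072463] [[-3.54675284e-04  9.35599623e-01  3.53062628e-01]
 [ 1.15879440e-03  3.53062798e-01 -9.35598909e-01]
 [-9.99999266e-01  7.72931864e-05 -1.20939025e-03]] [ 0.86393292 -0.52347934  0.14531622] 0.9972149952598257 -0.0187
side 539.9444208519745 [[-0.69139718 -0.55482506  0.46275165  0.0476097 ]
 [-0.72244074  0.5371594  -0.43536094  0.50545444]
 [-0.00702224 -0.63531798 -0.77221872  0.98776091]
 [ 0.          0.          0.          1.        ]]
side yellow_stick_centre [(0.83, [0.4404, -0.4584, 0.0309]), (0.67, [0.5429, -0.3004, 0.0287]), (0.62, [0.6548, -0.469, 0.021])]
side magazine [(0.61, [0.5743, 0.1167, 0.0005])]
side channel_nose [(0.95, [0.5622, 0.0484, 0.0201])]
side rail_hinge []
side rail_pad [(0.81, [0.5909, 0.253, 0.2661])]
side green_stick_centre []
side blue_stick_centre [(0.69, [0.4688, -0.2852, 0.0226])]
side dropper_bottle [(0.7, [0.7695, 0.1099, 0.0008])]
side specimen_jar [(0.97, [0.7853, -0.0424, -0.0044])]
side slide_box [(0.83, [0.6753, 0.396, 0.0032]), (0.2, [0.7503, 0.2252, 0.008])]
top 513.6103386768606 [[ 2.47088402e-
[... 258 characters left out ...]
yellow_stick_centre [(0.66, [0.5428, -0.3047, 0.0251]), (0.58, [0.6489, -0.469, 0.0199])]
top magazine [(0.63, [0.5745, 0.1254, -0.0015])]
top channel_nose [(0.62, [0.5617, 0.0431, 0.0227])]
top rail_hinge [(0.6, [0.5904, 0.2327, 0.0661]), (0.15, [0.5661, 0.0468, 0.0217])]
top rail_pad [(0.6, [0.5899, 0.2502, 0.264])]
top green_stick_centre [(0.76, [0.6258, -0.3108, 0.0265]), (0.46, [0.6774, 0.398, 0.0001])]
top blue_stick_centre [(0.58, [0.4745, -0.289, 0.0195]), (0.53, [0.7824, -0.0383, -0.0044])]
top dropper_bottle [(0.68, [0.7769, 0.1117, -0.0036])]
top specimen_jar [(0.53, [0.7829, -0.041, -0.0009])]
top slide_box [(0.62, [0.6724, 0.3967, -0.0019]), (0.59, [0.5666, 0.0462, 0.0203])]
1.1
```

View pics/top1.png

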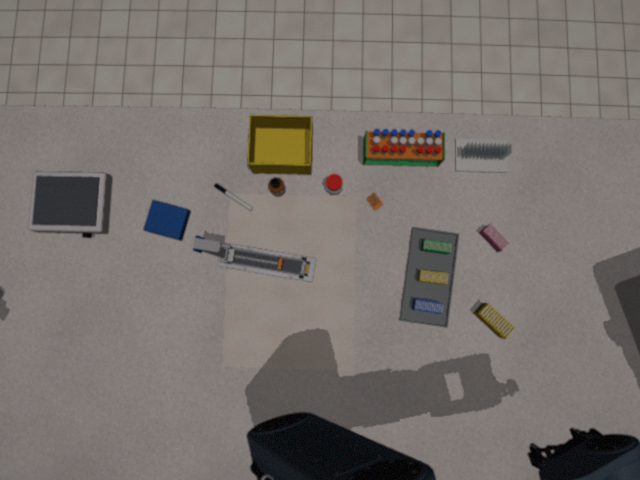

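View pics/side1.png

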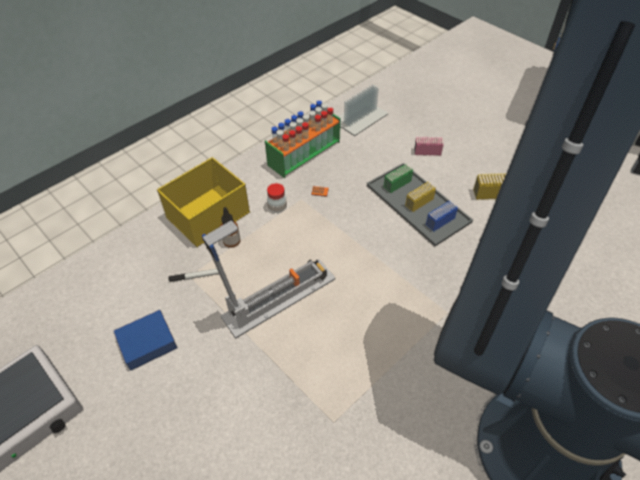

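The pictures show the yellow tray stick at top (433,277), between green (437,246) and blue (428,306). A larger yellow look-alike is at (495,320) and a pink one at (495,238). The magazine runs from (225,252) to (315,270), with the rail standing open on the left. Next I'll measure the angles.

```bash
cat > h.py <<'E'
from workcell import manip
import cv2, numpy as np
def toplane(r,px,z):
    K=np.array([[r['fx'],0,r['cx']],[0,r['fy'],r['cy']],[0,0,1]])
    n=cv2.undistortPoints(np.float64(px).reshape(-1,1,2),K,np.float64(r['D'])).reshape(-1,2)
    T=r['extrinsics'];d=np.c_[n,np.ones(len(n))]@T[:3,:3].T
    return T[:3,3]+d*((z-T[2,3])/d[:,2:])
def proj(r,P):
    T=np.linalg.inv(r['extrinsics']);K=np.array([[r['fx'],0,r['cx']],[0,r['fy'],r['cy']],[0,0,1]])
    return cv2.projectPoints(np.float64(P),cv2.Rodrigues(T[:3,:3])[0],T[:3,3],K,np.float64(r['D']))[0].reshape(-1,2)
def go(xyz,yawz=None):
    """offset in tool axes; yawz = wanted world yaw (deg) of tool z"""
    s=manip.sense();R=s['orientation'];d=R.T@(np.array(xyz)-s['ee_pos']);y=np.degrees(np.arctan2(R[1,2],R[0,2]))
    print('pos',s['ee_pos'].round(4),'d tool mm',(d*1000).round(1),'yaw',y.round(2),'twist',None if yawz is None else round(-((yawz-y+180)%360-180),2),'q',np.round(s['q'],1),'F',np.round(s['force'],2),'t',s['time'])
E
python3 - <<'E'
from h import *
r=manip.get_image('top')
for t,z in [('yellow_stick_centre',.045),('green_stick_centre',.045),('blue_stick_centre',.045),('magazine',.03),('follower',.06)]:
    for d in manip.trace('top',t)[:3]:
        m=d['pixels'];v,u=np.nonzero(m);P=toplane(r,np.c_[u,v],z)[:,:2]
        (c,wh,a)=cv2.minAreaRect(np.float32(P*1000))
        w,V=np.linalg.eigh(np.cov(P.T));a2=np.degrees(np.arctan2(V[1,1],V[0,1]))
        print(t,round(d['p'],2),np.round(c,1),np.round(wh,1),round(a,1),'pca',round(a2,1),P.mean(0).round(4),m.sum(), [u.min(),u.max(),v.min(),v.max()])
im=cv2.resize(r['img'][200:340,180:330],None,fx=5,fy=5,interpolation=cv2.INTER_CUBIC)[:600]
im2=cv2.resize(r['img'][215:335,390:520],None,fx=5,fy=5,interpolation=cv2.INTER_CUBIC)
cv2.imwrite('pics/c1.png',im2)
go([.543,-.3035,.20],0)
E
```

```text
yellow_stick_centre 0.92 [ 545.  -299.2] [75.8 32.3] 85.0 pca 83.7 [ 0.5459 -0.2999] 347 [np.int64(418), np.int64(447), np.int64(270), np.int64(284)]
yellow_stick_centre 0.73 [ 436.6 -456.6] [106.9  47.4] 47.6 pca 50.3 [ 0.4367 -0.4567] 750 [np.int64(474), np.int64(514), np.int64(303), np.int64(338)]
green_stick_centre 0.65 [ 625.1 -308. ] [76.2 33.5] 83.2 pca 84.2 [ 0.6252 -0.308 ] 370 [np.int64(421), np.int64(450), np.int64(239), np.int64(253)]
blue_stick_centre 0.73 [ 471.2 -286.9] [75.4 28.6] 82.6 pca 82.4 [ 0.4712 -0.2877] 326 [np.int64(413), np.int64(442), np.int64(299), np.int64(313)]
magazine 0.82 [581.2 165.3] [326.4  71.9] 80.1 pca 79.3 [0.5816 0.1541] 2847 [np.int64(193), np.int64(315), np.int64(234), np.int64(281)]
follower 0.61 [571.7 117.4] [65.7 23.3] 84.7 pca 79.5 [0.5739 0.1136] 161 [np.int64(257), np.int64(282), np.int64(257), np.int64(268)]
pos [ 0.1942 -0.5146  0.2313] d tool mm [ 31.3 400.9 -74.3] yaw -69.33 twist -69.33 q [-74.2  20.1  94.6   0.   65.3  -4.8] F [0.2  0.83 0.88] t 1.4
```

View pics/c1.png

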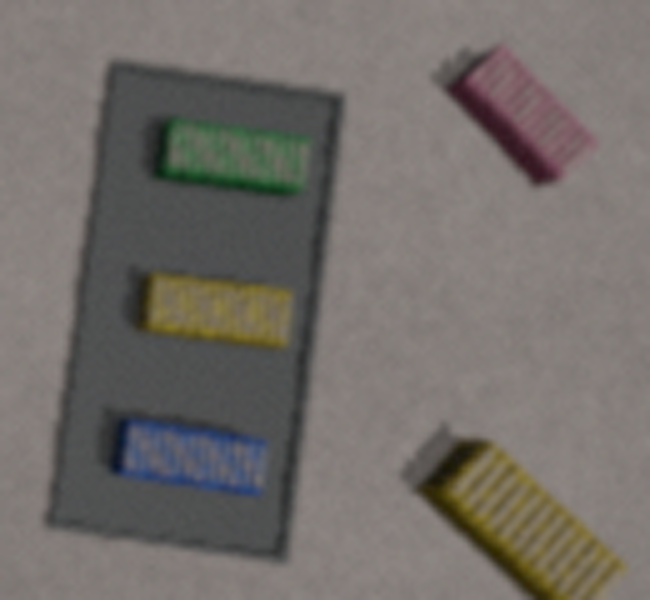

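>>> {"op": "carry_out", "data": {"increments": [[0.0026,0.0334,-0.0062,0],[0.0026,0.0334,-0.0062,0],[0.0026,0.0334,-0.0062,0],[0.0026,0.0334,-0.0062,0],[0.0026,0.0334,-0.0062,0],[0.0026,0.0334,-0.0062,0],[0.0026,0.0334,-0.0062,0],[0.0026,0.0334,-0.0062,0]], "hand": 105, "squeeze": 40}}

```text
time: 2.07
ee_pos: [0.428, -0.3727, 0.2105]
orientation: [[0.0, 0.936, 0.353], [-0.0, 0.353, -0.936], [-1.0, 0.0, 0.0]]
force: [0.3, -1.1, -0.9]
grip_width: 0.586
```

>>> {"op": "carry_out", "data": {"increments": [[0.0026,0.0334,-0.0062,0],[0.0026,0.0334,-0.0062,0],[0.0026,0.0334,-0.0062,0],[0.0026,0.0334,-0.0062,0],[0,0,0,-7],[0,0,0,-7],[0,0,0,-7],[0,0,0,-7]]}}

```text
time: 2.73
ee_pos: [0.5431, -0.3032, 0.1999]
orientation: [[-0.0, 0.655, 0.755], [0.0, 0.755, -0.655], [-1.0, -0.0, -0.0]]
force: [-0.6, 0.2, -0.4]
grip_width: 0.593
```

>>> {"op": "carry_out", "data": {"increments": [[0,0,0,-7],[0,0,0,-7],[0,0,0,-7],[0,0,0,-7],[0,0,0,-7],[0,0,0,0],[0,0,0,0]]}}

```text
time: 3.32
ee_pos: [0.5429, -0.3035, 0.2]
orientation: [[-0.0, 0.114, 0.993], [0.0, 0.993, -0.114], [-1.0, 0.0, -0.0]]
force: [0.4, 0.0, 0.4]
grip_width: 0.59
```

```bash
python3 - <<'E'
from h import *
go([.5435,-.302,.06],-6)
r=manip.get_image('top')
import numpy as np
print(manip.sense()['grip_width'],manip.sense()['orientation'].round(3))
cv2.imwrite('pics/c2.png',cv2.resize(r['img'][200:350,360:540],None,fx=4,fy=4,interpolation=cv2.INTER_CUBIC))
r2=manip.get_image('side')
cv2.imwrite('pics/c2.png',cv2.resize(r2['img'][60:260,320:560],None,fx=3,fy=3,interpolation=cv2.INTER_CUBIC))
for c in ['top','side']:
  for _ in range(2):print([(round(d['p'],2),np.round(d['xyz'],4)) for d in manip.place_of(c,'yellow_stick_centre')])
# project tcp prediction
s=manip.sense()
print('side px of tcp',proj(r2,[s['ee_pos']])-[320,60], 'stick box top corners')
a=np.radians(84);ex=np.array([np.cos(a),np.sin(a)]);ey=np.array([-ex[1],ex[0]])
print((proj(r2,[[*(np.array([.5435,-.302])+i*36*ex/1000+j*14.25*ey/1000),.045] for i in(-1,1) for j in (-1,1)])-[320,60])*3)
E
```

```text
pos [ 0.5429 -0.3035  0.2   ] d tool mm [140.    1.5   0.4] yaw -6.55 twist -0.55 q [-33.5  29.3  85.2   0.   65.5 -26.9] F [0.39 0.03 0.37] t 3.3167
0.5843780388850224 [[-0.     0.115  0.993]
 [ 0.     0.993 -0.115]
 [-1.     0.    -0.   ]]
[(0.74, array([ 0.6511, -0.4673,  0.02  ])), (0.66, array([ 0.5483, -0.3006,  0.0225])), (0.42, array([ 0.4401, -0.4637,  0.0277]))]
[(0.74, array([ 0.6511, -0.4673,  0.02  ])), (0.66, array([ 0.5483, -0.3006,  0.0225])), (0.42, array([ 0.4401, -0.4637,  0.0277]))]
[(0.65, array([ 0.5422, -0.2999,  0.0268])), (0.55, array([ 0.6548, -0.4663,  0.0205]))]
[(0.65, array([ 0.5422, -0.2999,  0.0268])), (0.55, array([ 0.6548, -0.4663,  0.0205]))]
side px of tcp [[112.70840134  82.00202759]] stick box top corners
[[326.22463427 365.02907024]
 [351.23353904 384.5459888 ]
 [262.40920945 404.1139519 ]
 [287.25146303 424.48945704]]
```

View pics/c2.png

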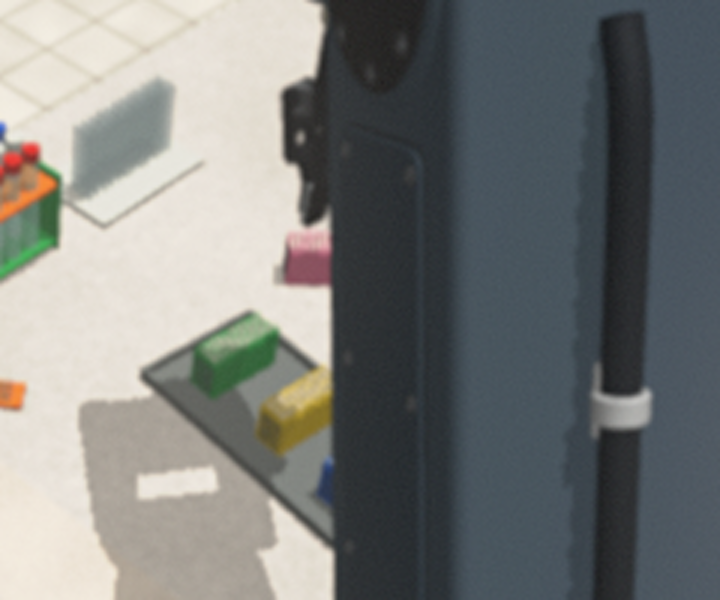

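>>> {"op": "carry_out", "data": {"increments": [[0.03,0.0015,0.0004,-0.5],[0.03,0,0,0],[0.03,0,0,0],[0.03,0,0,0],[0.027,0,0,0],[0.02,0,0,0],[0.01,0,0,0],[0,0,0,0]]}}

```text
time: 4.28
ee_pos: [0.5425, -0.3014, 0.0211]
orientation: [[-0.003, 0.102, 0.995], [0.002, 0.995, -0.102], [-1.0, 0.002, -0.003]]
force: [-0.3, -0.1, -0.3]
grip_width: 0.59
```

>>> {"op": "carry_out", "data": {"increments": [[0,0,0,0],[0,0,0,0],[0,0,0,0],[0,0,0,0],[0,0,0,0],[0,0,0,0]], "hand": 255, "squeeze": 40}}

```text
time: 4.78
ee_pos: [0.5443, -0.3026, 0.0247]
orientation: [[0.002, 0.102, 0.995], [-0.001, 0.995, -0.102], [-1.0, -0.001, 0.002]]
force: [-0.6, 0.1, 8.2]
grip_width: 0.325
```

>>> {"op": "carry_out", "data": {"increments": [[0,0,0,0],[-0.005,0,0,0],[-0.01,0,0,0],[-0.02,0,0,0],[-0.03,0,0,0],[-0.03,0,0,0],[-0.03,0,0,0],[0,0,0,0]]}}

```text
time: 5.45
ee_pos: [0.5457, -0.3034, 0.1552]
orientation: [[0.008, 0.101, 0.995], [-0.005, 0.995, -0.101], [-1.0, -0.004, 0.008]]
force: [0.5, 0.1, -0.1]
grip_width: 0.327
```

```bash
python3 - <<'E'
from h import *
s=manip.sense();print(s['grip_width'],s['force'])
go([.5593,.0255,.148],-9)
r=manip.get_image('top')
for c in ['top','side']:
  if c=='side': manip.get_image(c)
  for t in ['yellow_stick_centre','channel_nose','rail_hinge','magazine','follower']:
    try: print(c,t,[(round(d['p'],2),np.round(d['xyz'],4)) for d in manip.place_of(c,t)])
    except Exception as e: print(t,e)
a=np.vstack([cv2.resize(r['img'][225:325,360:500],None,fx=4,fy=4,interpolation=cv2.INTER_CUBIC)])
cv2.imwrite('pics/c3.png',np.hstack([a[:,:400], cv2.resize(r['img'][220:320,220:320],None,fx=4,fy=4,interpolation=cv2.INTER_CUBIC)]))
E
```

```text
0.3270383967254493 [ 0.53468868  0.06615099 -0.14194732]
pos [ 0.5457 -0.3034  0.1552] d tool mm [  5.6 328.6 -19.9] yaw -5.82 twist 3.18 q [-33.3  32.1  87.4   0.   59.9 -27.5] F [ 0.53  0.07 -0.14] t 5.45
top yellow_stick_centre [(0.86, array([ 0.6505, -0.4663,  0.0211])), (0.75, array([ 0.4368, -0.4626,  0.0245])), (0.57, array([ 0.5469, -0.3029,  0.1537])), (0.3, array([0.5766, 0.1239, 0.0023]))]
top channel_nose [(0.57, array([0.5636, 0.0453, 0.0216]))]
top rail_hinge [(0.72, array([0.5877, 0.2303, 0.0663]))]
top magazine [(0.85, array([0.5738, 0.1228, 0.0021])), (0.34, array([ 0.6251, -0.312 ,  0.0264]))]
follower it knows: blue_stick_centre, channel_nose, dropper_bottle, green_stick_centre, loose_cassette, magazine, marker, rail_hinge, rail_pad, slide_box, specimen_jar, yellow_stick_centre
side yellow_stick_centre [(0.62, array([ 0.6533, -0.4666,  0.0217])), (0.6, array([ 0.5393, -0.3024,  0.1497]))]
side channel_nose [(0.65, array([0.5596, 0.0471, 0.0233])), (0.56, array([0.7483, 0.2272, 0.003 ]))]
side rail_hinge [(0.8, array([0.5889, 0.2318, 0.0719])), (0.4, array([ 0.5735,  0.1161, -0.0026]))]
side magazine [(0.76, array([ 0.5744,  0.116 , -0.0015]))]
follower it knows: blue_stick_centre, channel_nose, dropper_bottle, green_stick_centre, loose_cassette, magazine, marker, rail_hinge, rail_pad, slide_box, specimen_jar, yellow_stick_centre
```

View pics/c3.png

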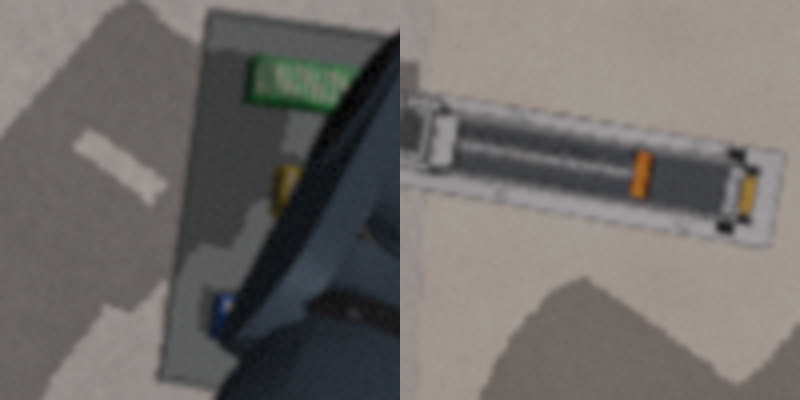

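Left crop: the stick is lifted off between green and blue, which are unmoved. Right crop: the magazine, with the orange follower at (640,172) and the nose stop at about (735,190). I'll overlay the magazine model to check its pose.

```bash
cat >> h.py <<'E'
MAG=dict(o=np.array([.5732,.1230]),yaw=81.75)
def mw(x,y=0,z=0):
    a=np.radians(MAG['yaw']);return np.array([MAG['o'][0]+x*np.cos(a)-y*np.sin(a),MAG['o'][1]+x*np.sin(a)+y*np.cos(a),z])
E
python3 - <<'E'
from h import *
ims=[]
for c,(u0,v0,w,h) in dict(top=(215,235,110,55),side=(215,250,130,85)).items():
    r=manip.get_image(c);f=6
    im=cv2.resize(r['img'][v0:v0+h,u0:u0+w],None,fx=f,fy=f,interpolation=cv2.INTER_CUBIC)
    def L(a,b,col):
        p=(proj(r,[a,b])-[u0,v0]+.5)*f;cv2.line(im,*[tuple(int(x*8) for x in q) for q in p],col,1,cv2.LINE_AA,3)
    for y in(-.02,.02): L(mw(-.1,y,.039),mw(.1,y,.039),(0,255,0))
    for y in(-.016,.016): L(mw(-.078,y,.022),mw(.08,y,.022),(255,0,255))
    L(mw(-.035,-.014,.06),mw(-.035,.014,.06),(255,255,0))
    L(mw(-.078,-.015,.034),mw(-.078,.015,.034),(0,0,255))
    ims.append(im[:, :660] if im.shape[1]>660 else im)
W=max(i.shape[1] for i in ims);im=np.vstack([np.pad(i,((0,0),(0,W-i.shape[1]),(0,0))) for i in ims])
im=im[:840];im=cv2.resize(im,None,fx=600/840,fy=600/840,interpolation=cv2.INTER_AREA) if im.shape[0]>600 else im
cv2.imwrite('pics/c4.png',im);print(im.shape)
E
```

```text
(600, 471, 3)
```

View pics/c4.png

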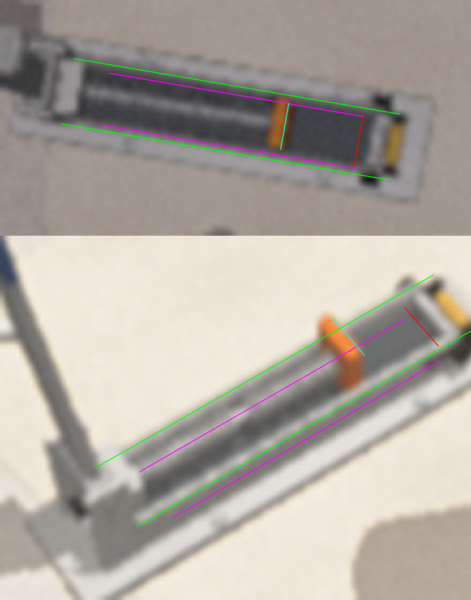

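Top view: the model walls and follower front line up within about 1–2 mm, and the real stop looks 6–8 mm nearer the nose than nominal. Side view agrees. Now I'll move over the front of the channel.

```bash
python3 - <<'E'
from h import *
p=mw(-.080);print(p)
go([p[0],p[1],.12],-8.25)
print(manip.sense()['orientation'].round(4))
E
```

```text
[0.56172059 0.04382789 0.        ]
pos [ 0.5434 -0.302   0.1477] d tool mm [ 27.8 345.9 -16.9] yaw -5.83 twist 2.42 q [-33.4  32.6  87.7   0.   59.7 -27.5] F [-0.05  0.32 -0.16] t 6.05
[[-5.000e-04  1.016e-01  9.948e-01]
 [ 4.000e-04  9.948e-01 -1.016e-01]
 [-1.000e+00  3.000e-04 -6.000e-04]]
```

>>> {"op": "carry_out", "data": {"increments": [[0,0.015,-0.001,0],[0,0.03,-0.0015,0],[0,0.035,-0.0015,0.5],[0,0.035,-0.0015,0.5],[0,0.035,-0.0015,0.5],[0,0.035,-0.0015,0.5],[0,0.035,-0.0015,0.4],[0,0.035,-0.0015,0]]}}

```text
time: 6.72
ee_pos: [0.562, -0.0451, 0.1482]
orientation: [[0.0, 0.143, 0.99], [0.0, 0.99, -0.143], [-1.0, 0.0, 0.0]]
force: [0.8, -0.7, -0.1]
grip_width: 0.327
```

>>> {"op": "carry_out", "data": {"increments": [[0,0.035,-0.0015,0],[0,0.03,-0.0015,0],[0,0.02,-0.0015,0],[0,0,0,0],[0,0,0,0],[0,0,0,0]]}}

```text
time: 7.22
ee_pos: [0.5699, 0.0372, 0.1481]
orientation: [[-0.0, 0.143, 0.99], [-0.0, 0.99, -0.143], [-1.0, -0.0, -0.0]]
force: [0.7, -0.9, -0.1]
grip_width: 0.329
```

```bash
python3 - <<'E'
from h import *
p=mw(-.080)
go([p[0],p[1],.0667],-8.25)
for c in ['top','side']:
    manip.get_image(c);print(c,[(round(d['p'],2),np.round(d['xyz'],4)) for d in manip.place_of(c,'yellow_stick_centre')])
print(manip.sense()['force'])
E
```

```text
pos [0.5699 0.0372 0.1481] d tool mm [81.4  5.4 -9. ] yaw -8.21 twist 0.04 q [-0.9 27.8 95.9 -0.  56.3  7.3] F [ 0.66 -0.85 -0.08] t 7.2167
top [(0.65, array([ 0.6519, -0.466 ,  0.0209])), (0.57, array([ 0.4381, -0.4599,  0.0258])), (0.41, array([0.5888, 0.2526, 0.2664]))]
side [(0.58, array([0.5697, 0.0373, 0.1539])), (0.19, array([0.595 , 0.2513, 0.2611]))]
[-1.13940532 -0.16866614 -0.63293433]
```

>>> {"op": "carry_out", "data": {"increments": [[0,0.0054,-0.009,0],[0.015,0,0,0],[0.025,0,0,0],[0.02,0,0,0],[0.012,0,0,0],[0.006,0,0,0],[0,0,0,0],[0,0,0,0]]}}

```text
time: 8.08
ee_pos: [0.5623, 0.0439, 0.0707]
orientation: [[0.001, 0.143, 0.99], [0.0, 0.99, -0.143], [-1.0, 0.0, 0.001]]
force: [0.1, -0.4, -0.5]
grip_width: 0.327
```

```bash
python3 - <<'E'
from h import *
p=mw(-.080)
go([p[0],p[1],.0667],-8.25)
r=manip.get_image('side');print(manip.place_of('side','yellow_stick_centre')[:1])
u0,v0=245,215;cv2.imwrite('pics/c5.png',cv2.resize(r['img'][v0:v0+100,u0:u0+130],None,fx=6,fy=6,interpolation=cv2.INTER_CUBIC))
s=manip.sense();t=s['ee_pos'];R=s['orientation'];
B=[t+R@[x,y,z] for x in(.0207,-.0203) for y in(-.036,.036) for z in (-.01425,.01425)]
print(((proj(r,B)-[u0,v0])*6).round(0))
E
```

```text
pos [0.5623 0.0439 0.0707] d tool mm [ 4.  -0.2 -0.6] yaw -8.23 twist 0.02 q [-0.3 33.6 99.4  0.  46.9  8. ] F [ 0.14 -0.38 -0.5 ] t 8.0833
[{'xyz': [0.5597, 0.0471, 0.073], 'p': 0.68}]
[[512. 281.]
 [466. 230.]
 [348. 377.]
 [303. 324.]
 [513. 211.]
 [466. 160.]
 [344. 308.]
 [298. 254.]]
```

View pics/c5.png

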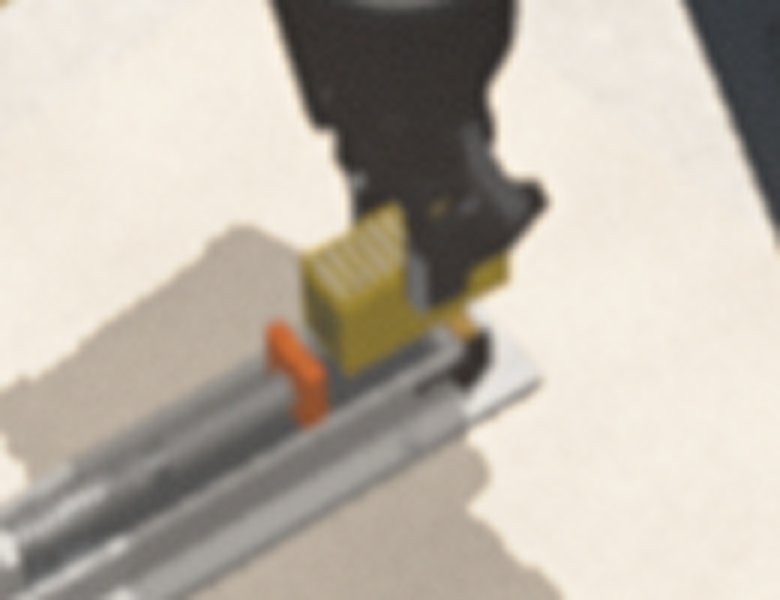

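The crop shows the stick level above the channel, with its rear end just ahead of the follower (290,360). The stick corners match prediction to about 0.5 mm.

>>> {"op": "carry_out", "data": {"increments": [[0.003,0,-0.0005,0],[0.0037,0.004,0,0],[0,0,0,0],[0,0,0,0]]}}

```text
time: 8.52
ee_pos: [0.562, 0.0482, 0.0633]
orientation: [[-0.0, 0.143, 0.99], [0.0, 0.99, -0.143], [-1.0, -0.0, -0.0]]
force: [-0.2, -0.5, -0.5]
grip_width: 0.327
```

>>> {"op": "carry_out", "data": {"increments": [[0,0.0015,0,0],[0,0,0,0],[0,0,0,0]]}}

```text
time: 8.77
ee_pos: [0.5624, 0.0495, 0.0635]
orientation: [[0.0, 0.143, 0.99], [0.0, 0.99, -0.143], [-1.0, 0.0, 0.0]]
force: [-1.0, 0.3, -1.0]
grip_width: 0.327
```

>>> {"op": "carry_out", "data": {"increments": [[0,0.0015,0,0],[0,0,0,0],[0,0,0,0]]}}

```text
time: 9.02
ee_pos: [0.5625, 0.051, 0.0634]
orientation: [[0.0, 0.143, 0.99], [-0.0, 0.99, -0.143], [-1.0, 0.0, 0.0]]
force: [0.6, -0.5, -1.9]
grip_width: 0.323
```

>>> {"op": "carry_out", "data": {"increments": [[0,0.0015,0,0],[0,0,0,0],[0,0,0,0]]}}

```text
time: 9.27
ee_pos: [0.5627, 0.0521, 0.0634]
orientation: [[-0.0, 0.143, 0.99], [-0.0, 0.99, -0.143], [-1.0, -0.0, -0.0]]
force: [-1.0, -3.6, 1.1]
grip_width: 0.325
```

>>> {"op": "carry_out", "data": {"increments": [[0,0.0015,0,0],[0,0,0,0],[0,0,0,0]]}}

```text
time: 9.52
ee_pos: [0.5629, 0.0538, 0.0634]
orientation: [[-0.0, 0.143, 0.99], [-0.0, 0.99, -0.143], [-1.0, -0.0, -0.0]]
force: [-1.3, -3.3, 1.0]
grip_width: 0.326
```

>>> {"op": "carry_out", "data": {"increments": [[0,0.0015,0,0],[0,0,0,0],[0,0,0,0]]}}

```text
time: 9.77
ee_pos: [0.5632, 0.0554, 0.0634]
orientation: [[0.0, 0.143, 0.99], [-0.0, 0.99, -0.143], [-1.0, 0.0, 0.0]]
force: [0.2, -5.1, 2.5]
grip_width: 0.325
```

>>> {"op": "carry_out", "data": {"increments": [[0,0.003,0,0],[0,0.005,0,0],[0,0.006,0,0],[0,0.006,0,0],[0,0.006,0,0],[0,0.006,0,0],[0,0.004,0,0],[0,0.001,0,0]]}}

```text
time: 10.43
ee_pos: [0.5685, 0.092, 0.0635]
orientation: [[-0.0, 0.142, 0.99], [-0.001, 0.99, -0.142], [-1.0, -0.001, 0.0]]
force: [-1.1, -9.2, 3.6]
grip_width: 0.325
```

>>> {"op": "carry_out", "data": {"increments": [[0,0,0,0],[0,0,0,0],[0,0,0,0]]}}

```text
time: 10.68
ee_pos: [0.5685, 0.0915, 0.0635]
orientation: [[-0.0, 0.143, 0.99], [-0.001, 0.99, -0.143], [-1.0, -0.001, -0.0]]
force: [-0.7, -7.7, 2.7]
grip_width: 0.32
```

```bash
python3 - <<'E'
from h import *
p=mw(-.030)
r=manip.get_image('side')
go([p[0],p[1],.0427],-8.25)
u0,v0=215,225;im=cv2.resize(r['img'][v0:v0+100,u0:u0+130],None,fx=6,fy=6,interpolation=cv2.INTER_CUBIC)
cv2.imwrite('pics/c6.png',im)
s=manip.sense();t=s['ee_pos'];R=s['orientation'];
B=[t+R@[x,y,z] for x in(.0207,-.0203) for y in(-.036,.036) for z in (-.01425,.01425)]
print(((proj(r,B)-[u0,v0])*6).round(0))
E
```

```text
pos [0.5684 0.0915 0.0634] d tool mm [20.7  1.9  0.2] yaw -8.22 twist 0.03 q [ 4.5 35.3 97.7 -0.1 47.  12.8] F [-0.61 -8.05  2.63] t 10.7333
[[586. 299.]
 [541. 247.]
 [417. 398.]
 [373. 343.]
 [584. 231.]
 [537. 178.]
 [410. 331.]
 [365. 275.]]
```

View pics/c6.png

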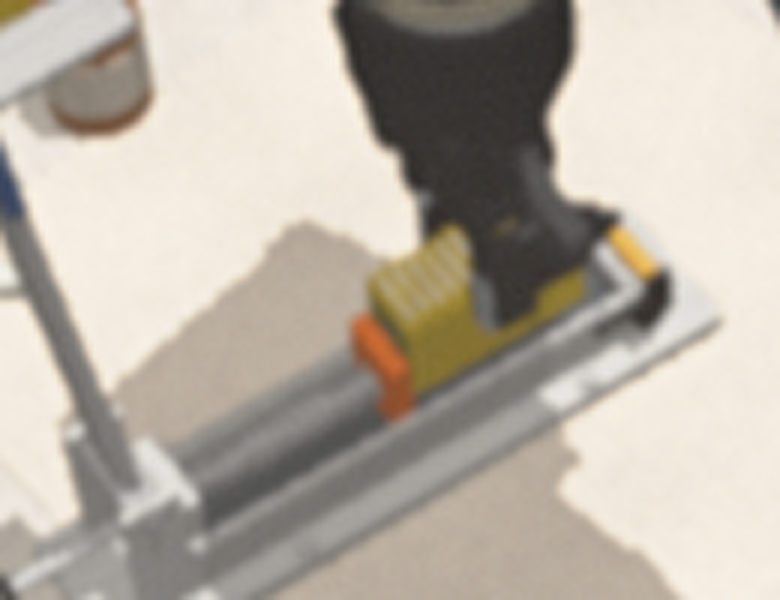

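The stick has pushed the follower back (385,370) and is level and in line with the channel. Now lower it.

>>> {"op": "carry_out", "data": {"increments": [[0.0015,0,0,0],[0.0015,0,0,0],[0.0015,0,0,0],[0,0,0,0]]}}

```text
time: 11.07
ee_pos: [0.5687, 0.0914, 0.059]
orientation: [[0.0, 0.143, 0.99], [-0.001, 0.99, -0.143], [-1.0, -0.001, 0.0]]
force: [-1.7, -9.0, 3.8]
grip_width: 0.321
```

>>> {"op": "carry_out", "data": {"increments": [[0.0015,0,0,0],[0.0015,0,0,0],[0.0015,0,0,0],[0,0,0,0]]}}

```text
time: 11.4
ee_pos: [0.5687, 0.0914, 0.0545]
orientation: [[0.0, 0.143, 0.99], [-0.001, 0.99, -0.143], [-1.0, -0.001, 0.0]]
force: [-1.0, -8.6, 2.8]
grip_width: 0.327
```

>>> {"op": "carry_out", "data": {"increments": [[0.0015,0,0,0],[0.0015,0,0,0],[0,0,0,0]]}}

```text
time: 11.65
ee_pos: [0.5687, 0.0914, 0.0515]
orientation: [[0.0, 0.143, 0.99], [-0.001, 0.99, -0.143], [-1.0, -0.001, 0.0]]
force: [-0.3, -8.2, 3.0]
grip_width: 0.325
```

>>> {"op": "carry_out", "data": {"increments": [[0.0015,0,0,0],[0.0015,0,0,0],[0.0015,0,0,0],[0,0,0,0]]}}

```text
time: 11.98
ee_pos: [0.5687, 0.0914, 0.047]
orientation: [[0.0, 0.143, 0.99], [-0.001, 0.99, -0.143], [-1.0, -0.001, 0.0]]
force: [-0.4, -8.7, 2.3]
grip_width: 0.324
```

>>> {"op": "carry_out", "data": {"increments": [[0.001,0,0,0],[0.001,0,0,0],[0,0,0,0]]}}

```text
time: 12.23
ee_pos: [0.5687, 0.0914, 0.0451]
orientation: [[0.0, 0.143, 0.99], [-0.001, 0.99, -0.143], [-1.0, -0.001, 0.0]]
force: [-0.9, -7.6, 3.0]
grip_width: 0.324
```

>>> {"op": "carry_out", "data": {"increments": [[0.001,0,0,0],[0,0,0,0],[0,0,0,0]]}}

```text
time: 12.48
ee_pos: [0.5687, 0.0914, 0.0441]
orientation: [[0.0, 0.143, 0.99], [-0.001, 0.99, -0.143], [-1.0, -0.001, 0.0]]
force: [0.1, -7.9, 2.2]
grip_width: 0.322
```

>>> {"op": "carry_out", "data": {"increments": [[0.0007,0,0,0],[0,0,0,0],[0,0,0,0]]}}

```text
time: 12.73
ee_pos: [0.5687, 0.0915, 0.0435]
orientation: [[0.0, 0.143, 0.99], [-0.001, 0.99, -0.143], [-1.0, -0.001, 0.001]]
force: [-1.7, -7.9, 4.5]
grip_width: 0.327
```

>>> {"op": "carry_out", "data": {"increments": [[0.0007,0,0,0],[0,0,0,0],[0,0,0,0]]}}

```text
time: 12.98
ee_pos: [0.5687, 0.0915, 0.0428]
orientation: [[0.0, 0.143, 0.99], [-0.001, 0.99, -0.143], [-1.0, -0.001, 0.001]]
force: [-1.7, -9.2, 3.9]
grip_width: 0.328
```

>>> {"op": "carry_out", "data": {"increments": [[0.0007,0,0,0],[0,0,0,0],[0,0,0,0]]}}

```text
time: 13.23
ee_pos: [0.5688, 0.0915, 0.0427]
orientation: [[0.001, 0.143, 0.99], [-0.001, 0.99, -0.143], [-1.0, -0.001, 0.001]]
force: [-3.9, -9.4, 11.6]
grip_width: 0.325
```

>>> {"op": "carry_out", "data": {"increments": [[-0.0005,0,-0.0003,0],[0,-0.0015,0,0],[0,-0.0015,0,0],[0,0,0,0]]}}

```text
time: 13.57
ee_pos: [0.5683, 0.0886, 0.0427]
orientation: [[0.001, 0.143, 0.99], [-0.0, 0.99, -0.143], [-1.0, -0.0, 0.001]]
force: [-0.2, -7.4, 4.3]
grip_width: 0.323
```

>>> {"op": "carry_out", "data": {"increments": [[0,-0.001,0,0],[0,0,0,0]]}}

```text
time: 13.73
ee_pos: [0.5681, 0.0877, 0.0427]
orientation: [[0.001, 0.143, 0.99], [-0.0, 0.99, -0.143], [-1.0, -0.0, 0.001]]
force: [0.7, -7.4, 4.7]
grip_width: 0.329
```

>>> {"op": "carry_out", "data": {"increments": [[0,-0.001,0,0],[0,0,0,0]]}}

```text
time: 13.9
ee_pos: [0.568, 0.0868, 0.0427]
orientation: [[0.001, 0.143, 0.99], [-0.0, 0.99, -0.143], [-1.0, -0.0, 0.001]]
force: [-0.2, -7.2, 4.0]
grip_width: 0.327
```

>>> {"op": "carry_out", "data": {"increments": [[0,-0.001,0,0],[0,0,0,0]]}}

```text
time: 14.07
ee_pos: [0.5678, 0.0858, 0.0427]
orientation: [[0.001, 0.143, 0.99], [-0.0, 0.99, -0.143], [-1.0, -0.0, 0.001]]
force: [0.5, -6.9, 4.2]
grip_width: 0.323
```

>>> {"op": "carry_out", "data": {"increments": [[0,-0.001,0,0],[0,0,0,0]]}}

```text
time: 14.23
ee_pos: [0.5677, 0.0848, 0.0427]
orientation: [[0.001, 0.143, 0.99], [-0.0, 0.99, -0.143], [-1.0, 0.0, 0.001]]
force: [0.3, -7.0, 3.7]
grip_width: 0.325
```

>>> {"op": "carry_out", "data": {"increments": [[0,-0.001,0,0],[0,0,0,0]]}}

```text
time: 14.4
ee_pos: [0.5676, 0.0838, 0.0427]
orientation: [[0.001, 0.143, 0.99], [-0.0, 0.99, -0.143], [-1.0, 0.0, 0.001]]
force: [0.3, -6.2, 3.7]
grip_width: 0.328
```

>>> {"op": "carry_out", "data": {"increments": [[0,-0.001,0,0],[0,0,0,0]]}}

```text
time: 14.57
ee_pos: [0.5674, 0.0829, 0.0427]
orientation: [[0.001, 0.143, 0.99], [-0.0, 0.99, -0.143], [-1.0, 0.0, 0.001]]
force: [-0.5, -6.3, 3.0]
grip_width: 0.324
```

>>> {"op": "carry_out", "data": {"increments": [[0,-0.001,0,0],[0,0,0,0]]}}

```text
time: 14.73
ee_pos: [0.5673, 0.0819, 0.0427]
orientation: [[0.001, 0.143, 0.99], [-0.0, 0.99, -0.143], [-1.0, 0.0, 0.001]]
force: [0.3, -5.6, 3.2]
grip_width: 0.327
```

>>> {"op": "carry_out", "data": {"increments": [[0,-0.001,0,0],[0,0,0,0]]}}

```text
time: 14.9
ee_pos: [0.5671, 0.0809, 0.0427]
orientation: [[0.001, 0.143, 0.99], [-0.0, 0.99, -0.143], [-1.0, 0.0, 0.001]]
force: [0.2, -5.0, 4.8]
grip_width: 0.322
```

>>> {"op": "carry_out", "data": {"increments": [[0,-0.001,0,0],[0,0,0,0]]}}

```text
time: 15.07
ee_pos: [0.567, 0.08, 0.0427]
orientation: [[0.001, 0.143, 0.99], [-0.0, 0.99, -0.143], [-1.0, 0.0, 0.001]]
force: [0.9, -5.8, 4.8]
grip_width: 0.325
```

>>> {"op": "carry_out", "data": {"increments": [[0,-0.001,0,0],[0,0,0,0]]}}

```text
time: 15.23
ee_pos: [0.5668, 0.079, 0.0427]
orientation: [[0.001, 0.143, 0.99], [0.0, 0.99, -0.143], [-1.0, 0.0, 0.001]]
force: [1.4, -5.6, 5.5]
grip_width: 0.324
```

>>> {"op": "carry_out", "data": {"increments": [[0,-0.001,0.0001,0],[0,0,0,0]]}}

```text
time: 15.4
ee_pos: [0.5667, 0.0781, 0.0427]
orientation: [[0.001, 0.143, 0.99], [0.0, 0.99, -0.143], [-1.0, 0.0, 0.001]]
force: [0.6, -4.7, 5.9]
grip_width: 0.324
```

>>> {"op": "carry_out", "data": {"increments": [[0,-0.001,0.0001,0],[0,0,0,0]]}}

```text
time: 15.57
ee_pos: [0.5666, 0.0772, 0.0427]
orientation: [[0.001, 0.143, 0.99], [0.0, 0.99, -0.143], [-1.0, 0.0, 0.001]]
force: [0.7, -4.0, 5.8]
grip_width: 0.321
```

>>> {"op": "carry_out", "data": {"increments": [[0,-0.001,0,0],[0,0,0,0]]}}

```text
time: 15.73
ee_pos: [0.5665, 0.0762, 0.0427]
orientation: [[0.001, 0.143, 0.99], [0.0, 0.99, -0.143], [-1.0, 0.0, 0.001]]
force: [0.6, -4.2, 5.5]
grip_width: 0.327
```

>>> {"op": "carry_out", "data": {"increments": [[0,-0.0007,0,0],[0,0,0,0]]}}

```text
time: 15.9
ee_pos: [0.5664, 0.0756, 0.0427]
orientation: [[0.001, 0.143, 0.99], [0.0, 0.99, -0.143], [-1.0, 0.0, 0.001]]
force: [-0.0, -4.3, 5.4]
grip_width: 0.323
```

>>> {"op": "carry_out", "data": {"increments": [[0,-0.001,0,0],[0,0,0,0]]}}

```text
time: 16.07
ee_pos: [0.5663, 0.0746, 0.0427]
orientation: [[0.001, 0.143, 0.99], [0.0, 0.99, -0.143], [-1.0, 0.0, 0.001]]
force: [0.4, -3.5, 5.8]
grip_width: 0.324
```

>>> {"op": "carry_out", "data": {"increments": [[0,-0.0007,0,0],[0,0,0,0]]}}

```text
time: 16.23
ee_pos: [0.5661, 0.0739, 0.0427]
orientation: [[0.001, 0.143, 0.99], [0.0, 0.99, -0.143], [-1.0, 0.0, 0.001]]
force: [-0.0, -2.7, 6.0]
grip_width: 0.321
```

>>> {"op": "carry_out", "data": {"increments": [[0,-0.0007,0,0],[0,0,0,0],[0,0,0,0]]}}

```text
time: 16.48
ee_pos: [0.5661, 0.0736, 0.0427]
orientation: [[0.001, 0.143, 0.99], [0.001, 0.99, -0.143], [-1.0, 0.001, 0.001]]
force: [1.2, -0.7, 5.8]
grip_width: 0.325
```

>>> {"op": "carry_out", "data": {"increments": [[0,-0.0005,0,0],[0,0,0,0],[0,0,0,0]]}}

```text
time: 16.73
ee_pos: [0.5661, 0.0736, 0.0427]
orientation: [[0.001, 0.143, 0.99], [0.001, 0.99, -0.143], [-1.0, 0.002, 0.001]]
force: [1.5, 3.4, 4.8]
grip_width: 0.325
```

Contact with the stop: force swung from −2.7 to +3.4 N with no more travel, at a follower travel of about 22 mm. I'll relax slightly, then release.

>>> {"op": "carry_out", "data": {"increments": [[0,0.0003,0,0],[0,0,0,0],[0,0,0,0]]}}

```text
time: 16.98
ee_pos: [0.5661, 0.0736, 0.0427]
orientation: [[0.001, 0.143, 0.99], [0.001, 0.99, -0.143], [-1.0, 0.001, 0.001]]
force: [0.7, 1.7, 5.2]
grip_width: 0.328
```

>>> {"op": "carry_out", "data": {"increments": [[0,0,0,0],[0,0,0,0],[0,0,0,0],[0,0,0,0],[0,0,0,0],[0,0,0,0]], "hand": 110}}

```text
time: 17.48
ee_pos: [0.5655, 0.0729, 0.0422]
orientation: [[-0.0, 0.143, 0.99], [0.0, 0.99, -0.143], [-1.0, 0.0, -0.0]]
force: [-0.5, 0.4, 0.1]
grip_width: 0.567
```

```bash
python3 - <<'E'
from h import *
go([.566,.0736,.12])
for c in ['side','top']:
    r=manip.get_image(c);print(c,[(round(d['p'],2),np.round(d['xyz'],4)) for d in manip.place_of(c,'yellow_stick_centre')])
    if c=='side':
        u0,v0=215,225;cv2.imwrite('pics/c7.png',cv2.resize(r['img'][v0:v0+100,u0:u0+130],None,fx=6,fy=6,interpolation=cv2.INTER_CUBIC))
E
```

```text
pos [0.5655 0.0729 0.0422] d tool mm [-77.8   0.8   0.4] yaw -8.23 twist None q [ 2.7 36.8 98.9  0.  44.3 10.9] F [-0.49  0.4   0.13] t 17.4833
side [(0.88, array([0.564 , 0.0776, 0.0463])), (0.73, array([ 0.4386, -0.459 ,  0.0277]))]
top [(0.9, array([ 0.6538, -0.468 ,  0.0189])), (0.73, array([ 0.4378, -0.4604,  0.0293]))]
```

View pics/c7.png

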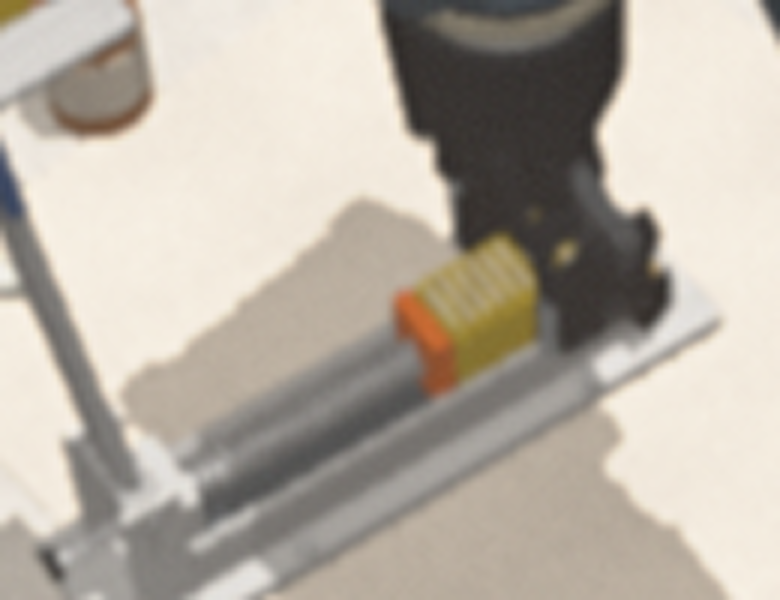

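The picture shows the stick flat in the channel, held between the follower (425,340) and the stop, with its top about 3 mm above the follower as designed. Fingers are clear. Now lift up and go around to the rail.

>>> {"op": "carry_out", "data": {"increments": [[-0.005,0.0003,0.0003,0],[-0.015,0,0,0],[-0.035,0,0,0],[-0.04,0,0,0],[-0.04,0,0,0],[-0.04,0,0,0],[-0.04,0,0,0],[-0.04,0,0,0]]}}

```text
time: 18.35
ee_pos: [0.5654, 0.0731, 0.2999]
orientation: [[0.001, 0.143, 0.99], [0.0, 0.99, -0.143], [-1.0, 0.0, 0.001]]
force: [0.8, 0.9, -0.9]
grip_width: 0.569
```

>>> {"op": "carry_out", "data": {"increments": [[-0.035,0,0,0],[-0.01,0,0,0],[0,0,0,0],[0,0,0,0]], "hand": 255}}

```text
time: 18.68
ee_pos: [0.5656, 0.0731, 0.3416]
orientation: [[-0.0, 0.143, 0.99], [-0.0, 0.99, -0.143], [-1.0, -0.0, -0.0]]
force: [-0.2, -0.8, 0.0]
grip_width: 0.013
```

```bash
python3 - <<'E'
from h import *
p=mw(.170);go([p[0],p[1],.34],-8.25)
for c in ['side','top']:
    r=manip.get_image(c)
    for t in ['yellow_stick_centre','rail_pad','rail_hinge']: print(c,t,[(round(d['p'],2),np.round(d['xyz'],4)) for d in manip.place_of(c,t)])
    a=np.radians(MAG['yaw'])
    for th in (1.55,1.65,1.75,1.85,1.95):
        P=mw(.110-.1975*np.cos(th)+.0035*np.sin(th),0,.068+.1975*np.sin(th)+.0035*np.cos(th)); print(th,P.round(4))
E
```

```text
pos [0.5656 0.0731 0.3416] d tool mm [  1.6 220.4   0.4] yaw -8.23 twist 0.02 q [ 2.7 17.3 82.9  0.  79.8 10.9] F [-0.17 -0.85  0.01] t 18.6833
side yellow_stick_centre [(0.76, array([0.5625, 0.0765, 0.0458]))]
side rail_pad [(0.72, array([0.5936, 0.2509, 0.2618]))]
side rail_hinge [(0.85, array([0.588 , 0.2327, 0.0732]))]
1.55 [0.5889 0.2313 0.2655]
1.65 [0.5917 0.2508 0.2646]
1.75 [0.5945 0.2701 0.2617]
1.85 [0.5973 0.2891 0.2569]
1.95 [0.5999 0.3074 0.2502]
top yellow_stick_centre [(0.98, array([ 0.6518, -0.4675,  0.021 ])), (0.56, array([ 0.4365, -0.4618,  0.0229]))]
top rail_pad [(0.77, array([0.5948, 0.2515, 0.2643]))]
top rail_hinge []
1.55 [0.5889 0.2313 0.2655]
1.65 [0.5917 0.2508 0.2646]
1.75 [0.5945 0.2701 0.2617]
1.85 [0.5973 0.2891 0.2569]
1.95 [0.5999 0.3074 0.2502]
```

>>> {"op": "carry_out", "data": {"increments": [[0,0.015,0,0],[0,0.03,0,0],[0,0.035,0,0],[0,0.035,0,0],[0,0.035,0,0],[0,0.035,0,0],[0,0.025,0,0],[0,0.01,0,0]]}}

```text
time: 19.75
ee_pos: [0.5971, 0.294, 0.3414]
orientation: [[-0.001, 0.141, 0.99], [0.0, 0.99, -0.141], [-1.0, 0.0, -0.001]]
force: [-0.8, -0.4, -0.2]
grip_width: -0.002
```

>>> {"op": "carry_out", "data": {"increments": [[0.01,0,0,0],[0.025,0,0,0],[0.03,0,0,0],[0.018,0,0,0],[0,0,0,0],[0,0,0,0]]}}

```text
time: 20.25
ee_pos: [0.5973, 0.2895, 0.2588]
orientation: [[-0.002, 0.144, 0.99], [-0.001, 0.99, -0.144], [-1.0, -0.001, -0.001]]
force: [0.9, 0.2, -0.0]
grip_width: 0.002
```

```bash
python3 - <<'E'
from h import *
s=manip.sense();p=s['ee_pos'];a=np.radians(MAG['yaw']);e=np.array([np.cos(a),np.sin(a)]);d=p[:2]-MAG['o']
mx=d@e;my=d@[-e[1],e[0]];print('mag x,y',mx,my,p,s['force'])
S=.188
prev=None
for th in [1.65,1.55,1.5,1.45,1.4,1.35,1.3,1.25,1.2,1.15,1.1,1.05,1.,.95,.9,.85,.8,.75,.7,.65,.6,.55,.5,.45,.4,.35,.3,.25,.2,.15,.1,.08]:
    x=.110-S*np.cos(th)+.0035*np.sin(th)+.011; z=.068+S*np.sin(th)+.0035*np.cos(th)
    print(th,round(x*1e3,1),round(z*1e3,1), None if prev is None else (round((prev[1]-z)*1e3,1),round((x-prev[0])*1e3,1)));prev=(x,z)
E
```

```text
mag x,y 0.16825895599669594 4.195842095853437e-05 [0.59730239 0.28952373 0.25877248] [ 0.8595538   0.21666766 -0.00740504]
1.65 139.4 255.1 None
1.55 120.6 256.0 (np.float64(-0.9), np.float64(-18.8))
1.5 111.2 255.8 (np.float64(0.3), np.float64(-9.4))
1.45 101.8 255.1 (np.float64(0.7), np.float64(-9.4))
1.4 92.5 253.9 (np.float64(1.2), np.float64(-9.3))
1.35 83.2 252.2 (np.float64(1.7), np.float64(-9.3))
1.3 74.1 250.1 (np.float64(2.1), np.float64(-9.2))
1.25 65.0 247.5 (np.float64(2.6), np.float64(-9.0))
1.2 56.1 244.5 (np.float64(3.0), np.float64(-8.9))
1.15 47.4 241.0 (np.float64(3.5), np.float64(-8.7))
1.1 38.8 237.1 (np.float64(3.9), np.float64(-8.6))
1.05 30.5 232.8 (np.float64(4.3), np.float64(-8.4))
1.0 22.4 228.1 (np.float64(4.7), np.float64(-8.1))
0.95 14.5 223.0 (np.float64(5.1), np.float64(-7.9))
0.9 6.9 217.4 (np.float64(5.5), np.float64(-7.6))
0.85 -0.4 211.6 (np.float64(5.9), np.float64(-7.3))
0.8 -7.5 205.3 (np.float64(6.2), np.float64(-7.0))
0.75 -14.2 198.7 (np.float64(6.6), np.float64(-6.7))
0.7 -20.5 191.8 (np.float64(6.9), np.float64(-6.4))
0.65 -26.5 184.6 (np.float64(7.2), np.float64(-6.0))
0.6 -32.2 177.0 (np.float64(7.5), np.float64(-5.6))
0.55 -37.4 169.2 (np.float64(7.8), np.float64(-5.3))
0.5 -42.3 161.2 (np.float64(8.0), np.float64(-4.9))
0.45 -46.8 152.9 (np.float64(8.3), np.float64(-4.5))
0.4 -50.8 144.4 (np.float64(8.5), np.float64(-4.0))
0.35 -54.4 135.8 (np.float64(8.7), np.float64(-3.6))
0.3 -57.6 126.9 (np.float64(8.9), np.float64(-3.2))
0.25 -60.3 117.9 (np.float64(9.0), np.float64(-2.7))
0.2 -62.6 108.8 (np.float64(9.1), np.float64(-2.3))
0.15 -64.4 99.6 (np.float64(9.2), np.float64(-1.8))
0.1 -65.7 90.3 (np.float64(9.3), np.float64(-1.3))
0.08 -66.1 86.5 (np.float64(3.7), np.float64(-0.4))
```

>>> {"op": "carry_out", "data": {"increments": [[0.001,-0.006,0,0],[0.002,-0.01,0,0],[0,-0.01,0,0],[0,-0.008,0,0],[0,-0.007,0,0],[0,-0.007,0,0]]}}

```text
time: 20.75
ee_pos: [0.5906, 0.2425, 0.2569]
orientation: [[0.001, 0.144, 0.99], [0.0, 0.99, -0.144], [-1.0, 0.001, 0.001]]
force: [0.8, 1.1, 0.0]
grip_width: 0.001
```

>>> {"op": "carry_out", "data": {"increments": [[0,-0.0094,0,0],[0.0007,-0.0094,0,0],[0.0012,-0.0093,0,0],[0.0017,-0.0093,0,0],[0,0,0,0]]}}

```text
time: 21.17
ee_pos: [0.5848, 0.2045, 0.2522]
orientation: [[-0.001, 0.144, 0.99], [-0.001, 0.99, -0.144], [-1.0, -0.001, -0.001]]
force: [-0.8, 0.3, -0.4]
grip_width: -0.001
```

```bash
cat >> h.py <<'E'
def mag():
    s=manip.sense();p=s['ee_pos'];a=np.radians(MAG['yaw']);e=np.array([np.cos(a),np.sin(a)]);d=p[:2]-MAG['o']
    print('mag x,y,z',((d@e)*1e3).round(1),((d@[-e[1],e[0]])*1e3).round(1),(p[2]*1e3).round(1),'F',s['force'].round(1),s['time'])
E
python3 - <<'E'
from h import *
mag()
for c in ['side','top']:
    manip.get_image(c);print([(round(d['p'],2),np.round(d['xyz'],4)) for d in manip.place_of(c,'rail_pad')])
E
```

```text
mag x,y,z 82.3 0.2 252.2 F [-0.8  0.3 -0.4] 21.1667
[(0.81, array([0.5837, 0.1846, 0.2568]))]
[(0.71, array([ 0.7794, -0.0412, -0.0053])), (0.58, array([0.5844, 0.19  , 0.263 ])), (0.27, array([ 0.4721, -0.2914,  0.0191]))]
```

>>> {"op": "carry_out", "data": {"increments": [[0.0021,-0.0092,0,0],[0.0026,-0.009,0,0],[0.003,-0.0089,0,0],[0.0035,-0.0087,0,0],[0.0039,-0.0086,0,0],[0.0043,-0.0084,0,0],[0.0047,-0.0081,0,0],[0.0051,-0.0079,0,0]]}}

```text
time: 22.03
ee_pos: [0.5752, 0.1373, 0.223]
orientation: [[0.0, 0.143, 0.99], [-0.0, 0.99, -0.143], [-1.0, -0.0, 0.0]]
force: [-0.1, -0.1, 1.0]
grip_width: -0.005
```

>>> {"op": "carry_out", "data": {"increments": [[0.0055,-0.0076,0,0],[0.0059,-0.0073,0,0],[0.0062,-0.007,0,0],[0.0066,-0.0067,0,0],[0.0069,-0.0064,0,0],[0.0072,-0.006,0,0],[0.0075,-0.0056,0,0],[0,0,0,0]]}}

```text
time: 22.7
ee_pos: [0.5678, 0.0911, 0.1759]
orientation: [[-0.003, 0.144, 0.99], [-0.0, 0.99, -0.144], [-1.0, -0.001, -0.003]]
force: [-0.3, -0.4, -0.1]
grip_width: -0.005
```

```bash
python3 - <<'E'
from h import *
mag()
r=manip.get_image('side');print([(round(d['p'],2),np.round(d['xyz'],4)) for d in manip.place_of('side','rail_pad')])
u0,v0=200,180;cv2.imwrite('pics/c8.png',cv2.resize(r['img'][v0:v0+150,u0:u0+160],None,fx=4,fy=4,interpolation=cv2.INTER_CUBIC))
E
```

```text
mag x,y,z -32.3 0.7 175.9 F [-0.3 -0.4 -0.1] 22.7
[(0.86, array([0.5679, 0.0666, 0.1734])), (0.39, array([0.7728, 0.1086, 0.0009]))]
```

View pics/c8.png

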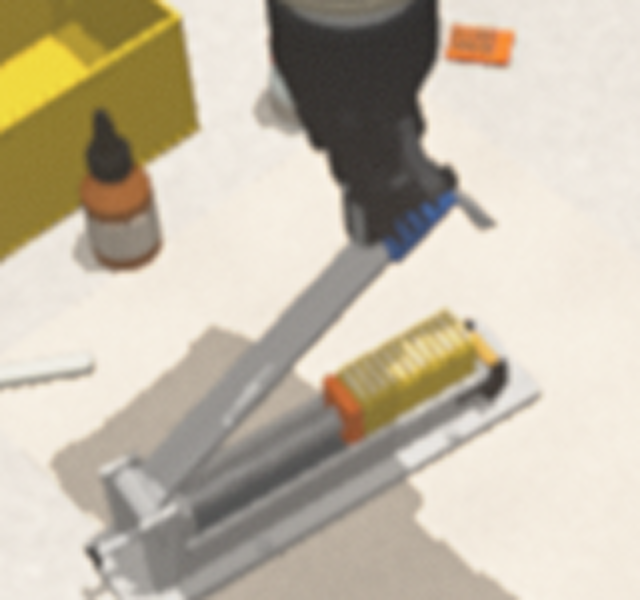

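The picture shows the fingers on the blue pad (415,225) swinging the rail down, and the stick seated between the follower and the stop. Continue.

>>> {"op": "carry_out", "data": {"increments": [[0.0078,-0.0057,0,0],[0.008,-0.0055,0,0],[0.0083,-0.0051,0,0],[0.0085,-0.0047,0,0],[0.0087,-0.0043,0,0],[0.0089,-0.0039,0,0],[0.009,-0.0035,0,0],[0.009,-0.003,0,0]]}}

```text
time: 23.47
ee_pos: [0.5634, 0.0564, 0.1085]
orientation: [[-0.0, 0.143, 0.99], [-0.0, 0.99, -0.143], [-1.0, -0.0, -0.0]]
force: [-0.2, 0.5, 1.0]
grip_width: 0.004
```

>>> {"op": "carry_out", "data": {"increments": [[0.006,-0.002,0,0],[0.005,-0.002,0,0],[0.004,-0.001,0,0],[0,0,0,0],[0,0,0,0]]}}

```text
time: 23.88
ee_pos: [0.5629, 0.0519, 0.0945]
orientation: [[-0.0, 0.143, 0.99], [0.0, 0.99, -0.143], [-1.0, 0.0, -0.0]]
force: [0.2, -0.8, 0.6]
grip_width: 0.003
```

```bash
python3 - <<'E'
from h import *
mag()
manip.get_image('side');print([(round(d['p'],2),np.round(d['xyz'],4)) for d in manip.place_of('side','rail_pad')])
E
```

```text
mag x,y,z -71.8 -0.0 94.5 F [ 0.2 -0.8  0.6] 23.8833
[(0.95, array([0.5614, 0.0362, 0.0908]))]
```

>>> {"op": "carry_out", "data": {"increments": [[0.003,-0.001,0,0],[0.003,-0.001,0,0],[0.003,-0.001,0,0],[0,0,0,0]]}}

```text
time: 24.32
ee_pos: [0.562, 0.0487, 0.0848]
orientation: [[-0.001, 0.143, 0.99], [-0.0, 0.99, -0.143], [-1.0, -0.0, -0.001]]
force: [-0.1, -0.2, -0.3]
grip_width: 0.001
```

>>> {"op": "carry_out", "data": {"increments": [[0.0015,0,0,0],[0.0015,0,0,0],[0,0,0,0]]}}

```text
time: 24.57
ee_pos: [0.5623, 0.0489, 0.0822]
orientation: [[-0.0, 0.143, 0.99], [-0.0, 0.99, -0.143], [-1.0, -0.0, -0.0]]
force: [0.0, -0.1, -0.8]
grip_width: -0.003
```

>>> {"op": "carry_out", "data": {"increments": [[0.001,0,0,0],[0.001,0,0,0],[0,0,0,0]]}}

```text
time: 24.82
ee_pos: [0.5624, 0.0489, 0.0803]
orientation: [[-0.0, 0.143, 0.99], [0.0, 0.99, -0.143], [-1.0, -0.0, -0.0]]
force: [-0.4, 0.6, 0.0]
grip_width: 0.001
```

>>> {"op": "carry_out", "data": {"increments": [[0.001,0,0,0],[0.001,0,0,0],[0,0,0,0]]}}

```text
time: 25.07
ee_pos: [0.5623, 0.0489, 0.0783]
orientation: [[-0.0, 0.143, 0.99], [0.0, 0.99, -0.143], [-1.0, -0.0, -0.0]]
force: [0.7, -0.6, 0.1]
grip_width: 0.003
```

>>> {"op": "carry_out", "data": {"increments": [[0.001,0,0,0],[0,0,0,0],[0,0,0,0]]}}

```text
time: 25.32
ee_pos: [0.5624, 0.0489, 0.0775]
orientation: [[-0.0, 0.143, 0.99], [0.0, 0.99, -0.143], [-1.0, 0.0, -0.0]]
force: [0.8, 0.7, 0.6]
grip_width: 0.004
```

>>> {"op": "carry_out", "data": {"increments": [[0.001,0,0,0],[0,0,0,0],[0,0,0,0]]}}

```text
time: 25.57
ee_pos: [0.5624, 0.0489, 0.0764]
orientation: [[-0.0, 0.143, 0.99], [0.0, 0.99, -0.143], [-1.0, -0.0, -0.0]]
force: [-0.0, 0.0, 0.1]
grip_width: 0.004
```

>>> {"op": "carry_out", "data": {"increments": [[0.001,0,0,0],[0,0,0,0],[0,0,0,0]]}}

```text
time: 25.82
ee_pos: [0.5624, 0.0489, 0.0754]
orientation: [[-0.0, 0.143, 0.99], [-0.0, 0.99, -0.143], [-1.0, -0.0, -0.0]]
force: [0.5, 0.6, -1.1]
grip_width: 0.003
```

```bash
python3 - <<'E'
from h import *
mag()
r=manip.get_image('side');print([(round(d['p'],2),np.round(d['xyz'],4)) for d in manip.place_of('side','rail_pad')])
u0,v0=225,200;cv2.imwrite('pics/c9.png',cv2.resize(r['img'][v0:v0+130,u0:u0+130],None,fx=4.6,fy=4.6,interpolation=cv2.INTER_CUBIC))
E
```

```text
mag x,y,z -74.9 0.1 75.4 F [ 0.5  0.6 -1.1] 25.8167
[(0.95, array([0.5609, 0.034 , 0.0726])), (0.16, array([0.587 , 0.233 , 0.0719]))]
```

View pics/c9.png

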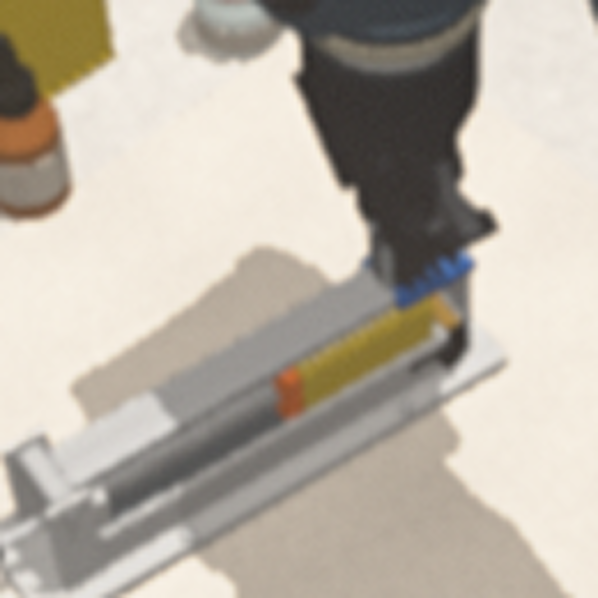

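The picture shows the rail almost flat over the stick with the fingertips at the pad (425,280), but no press force yet. I'll keep pressing in small steps.

>>> {"op": "carry_out", "data": {"increments": [[0.001,0,0,0],[0,0,0,0],[0,0,0,0]]}}

```text
time: 26.17
ee_pos: [0.5624, 0.0489, 0.0744]
orientation: [[-0.0, 0.143, 0.99], [0.0, 0.99, -0.143], [-1.0, -0.0, -0.0]]
force: [-0.6, -0.5, -0.8]
grip_width: -0.002
```

>>> {"op": "carry_out", "data": {"increments": [[0.001,0,0,0],[0,0,0,0],[0,0,0,0]]}}

```text
time: 26.42
ee_pos: [0.5624, 0.0489, 0.0734]
orientation: [[-0.0, 0.143, 0.99], [0.0, 0.99, -0.143], [-1.0, -0.0, -0.0]]
force: [0.5, -0.3, -0.6]
grip_width: -0.0
```

>>> {"op": "carry_out", "data": {"increments": [[0.001,0,0,0],[0,0,0,0],[0,0,0,0]]}}

```text
time: 26.67
ee_pos: [0.5624, 0.0489, 0.0724]
orientation: [[-0.0, 0.143, 0.99], [0.0, 0.99, -0.143], [-1.0, 0.0, -0.0]]
force: [0.1, 0.2, 0.5]
grip_width: -0.004
```

>>> {"op": "carry_out", "data": {"increments": [[0.0008,0,0,0],[0,0,0,0],[0,0,0,0]]}}

```text
time: 26.92
ee_pos: [0.5624, 0.0489, 0.0717]
orientation: [[-0.0, 0.143, 0.99], [0.0, 0.99, -0.143], [-1.0, 0.0, -0.0]]
force: [-0.2, 0.6, -0.5]
grip_width: 0.001
```

>>> {"op": "carry_out", "data": {"increments": [[0.0008,0,0,0],[0,0,0,0],[0,0,0,0]]}}

```text
time: 27.17
ee_pos: [0.5625, 0.0489, 0.0715]
orientation: [[0.0, 0.143, 0.99], [-0.0, 0.99, -0.143], [-1.0, 0.0, 0.0]]
force: [-2.5, -0.0, 8.3]
grip_width: 0.003
```

>>> {"op": "carry_out", "data": {"increments": [[0.0008,0,0,0],[0,0,0,0],[0,0,0,0]]}}

```text
time: 27.42
ee_pos: [0.5626, 0.0489, 0.0714]
orientation: [[0.0, 0.143, 0.99], [-0.0, 0.99, -0.143], [-1.0, -0.0, 0.0]]
force: [-6.7, -1.3, 15.9]
grip_width: -0.0
```

A firm stop at z 0.0714, where 0.0715 is expected for the closed rail, at 16 N, well above the 7 N click force. Retract and verify.

>>> {"op": "carry_out", "data": {"increments": [[-0.002,0,0,0],[-0.005,0,0,0],[-0.02,0,0,0],[-0.035,0,0,0],[-0.035,0,0,0],[-0.035,0,0,0],[-0.03,0,0,0],[-0.01,0,0,0]]}}

```text
time: 28.08
ee_pos: [0.5639, 0.0489, 0.247]
orientation: [[0.007, 0.143, 0.99], [0.0, 0.99, -0.143], [-1.0, 0.001, 0.006]]
force: [0.8, -0.4, 0.1]
grip_width: 0.003
```

>>> {"op": "carry_out", "data": {"increments": [[0,-0.03,0,0],[0,-0.04,0,0],[0,-0.04,0,0],[0,-0.04,0,0],[0,-0.04,0,0],[0,-0.02,0,0],[0,0,0,0],[0,0,0,0]]}}

```text
time: 28.75
ee_pos: [0.532, -0.1598, 0.2416]
orientation: [[-0.001, 0.145, 0.989], [0.0, 0.989, -0.145], [-1.0, 0.0, -0.001]]
force: [-0.5, 0.8, 0.6]
grip_width: -0.001
```

```bash
python3 - <<'E'
from h import *
mag()
ims=[]
for c,(u0,v0) in dict(side=(215,210),top=(205,210)).items():
    r=manip.get_image(c)
    for t in ['rail_pad','yellow_stick_centre','green_stick_centre','blue_stick_centre']: print(c,t,[(round(d['p'],2),np.round(d['xyz'],4)) for d in manip.place_of(c,t)])
    im=cv2.resize(r['img'][v0:v0+130,u0:u0+130],None,fx=3,fy=3,interpolation=cv2.INTER_CUBIC)
    for th,col in ((0,(0,255,0)),(.055,(0,0,255))):
        P=[mw(.110-s*np.cos(th)+.0035*np.sin(th),y,.068+s*np.sin(th)+.0035*np.cos(th)) for s,y in ((.1755,-.017),(.2195,-.017),(.2195,.017),(.1755,.017))]
        cv2.polylines(im,[np.int32((proj(r,P)-[u0,v0]+.5)*3*8)],True,col,1,cv2.LINE_AA,3)
    ims.append(im)
cv2.imwrite('pics/c10.png',np.hstack(ims))
E
```

```text
mag x,y,z -285.7 0.2 241.6 F [-0.5  0.8  0.6] 28.75
side rail_pad [(0.66, array([0.5621, 0.0344, 0.0694]))]
side yellow_stick_centre [(0.82, array([0.5648, 0.0772, 0.0455])), (0.46, array([ 0.6543, -0.4711,  0.0231]))]
side green_stick_centre [(0.73, array([ 0.6284, -0.3122,  0.0242]))]
side blue_stick_centre [(0.72, array([0.5646, 0.0762, 0.0463])), (0.68, array([ 0.4686, -0.2888,  0.0237])), (0.34, array([ 0.7456, -0.1508, -0.0009]))]
top rail_pad [(0.95, array([0.5596, 0.0351, 0.0723]))]
top yellow_stick_centre [(0.75, array([ 0.4377, -0.4653,  0.0257])), (0.74, array([ 0.6489, -0.4629,  0.0219])), (0.43, array([0.5662, 0.0742, 0.0404]))]
top green_stick_centre [(0.64, array([ 0.6247, -0.3113,  0.0279]))]
top blue_stick_centre [(0.55, array([ 0.4718, -0.2882,  0.0209]))]
```

View pics/c10.png

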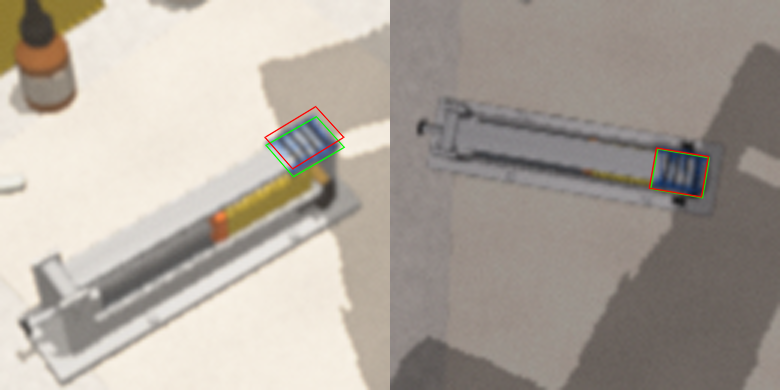

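The blue pad in the side view matches the closed outline (green), and the stick is in place under the rail. Handing in.

```bash
python3 -c "
from workcell import manip
print(manip.finish_job(), manip.sense()['time'])"
```

```text
the job is handed in; nothing more can be done
the job is handed in; nothing more can be done
```

The yellow stick is loaded in the magazine with the rail closed over it, and I handed the job in at about 29 s of the 66 s allowed. The hand-in reports no verdict.

- **Stick choice:** I took the smaller yellow stick from the tray and left the larger yellow one and the pink one alone.
- **Loading:** I pushed the follower back about 40 mm and lowered the stick to the floor. I eased it forward until I felt the stop at about 22 mm of follower travel, close to the 21 mm lower end of the expected range. The force along the channel swung from −2.7 to +3.4 N without further movement. Then I relaxed it slightly and let go; it stayed put.
- **Rail:** I swung it down and pressed the pad with up to 16 N, above the roughly 7 N needed to click. It stopped firmly at z 0.0714, where 0.0715 is expected when closed. I saw no separate click in the force readings, so "latched" rests on that position, the press force and the final picture.
- **Last checks:** After I backed off, both cameras put the pad at closed height (0.069 and 0.072). In the side picture it lies on the outline for the closed rail. The stick centre shows at about (0.565, 0.076) under the rail. The green and blue sticks are within a few mm of where they started. I did not re-measure the bottle, jar, loose cassette, marker and slide box, but the arm never went near them.
- **Disagreements:** The trained networks also reported other objects as sticks or the pad in several pictures; I discarded those by position.

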